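# Clear the week on the habit tracker

### The job

Clear the week on the wooden habit tracker: with the gripper shut, run its fingertips lightly along the curved row of seven upright tabs, from the left end to the right, so that the tabs fold down to the right one after the other and all seven end up lying down. Only touch and push, gently, never pick anything up: the board stays where it is, the three tabs of the straight row stay up, and the roll of tape on the board and the other things on the desk are left undisturbed.

Things in the scene. Friction and masses are not known exactly. Their poses are not given: they have to be found in the camera images.
- tracker: habit tracker: loose wooden board, 0.9 kg, 200 (its x) x 350 (its y) mm, flat top 18 mm above the desk, with a curved row of seven tabs and, nearer the robot, a straight row of three smaller ones. Origin: centre of its underside; x away from the robot, y to the left, z up; turned up to 0.3 rad either way
- day1_base (a point): foot (hinge centre, level with the board's top) of tab 1 of the curved row: left end. The seven feet lie every 20 degrees (52 mm apart) on an arc of 150 mm radius about the board's point x = -100, y = 0 mm, bulging away from the robot; a thin dark line on the board marks it
- day2_base (a point): foot (hinge centre, level with the board's top) of tab 2 of the curved row: 2nd from left. Each of the seven tabs is a wooden plate 28 mm tall, 28 mm wide across the arc line, 6 mm thick along it; folded, it is 3 mm high at its foot
- day3_base (a point): foot (hinge centre, level with the board's top) of tab 3 of the curved row: 3rd from left
- day4_base (a point): foot (hinge centre, level with the board's top) of tab 4 of the curved row: middle, farthest from the robot
- day5_base (a point): foot (hinge centre, level with the board's top) of tab 5 of the curved row: 3rd from right
- day6_base (a point): foot (hinge centre, level with the board's top) of tab 6 of the curved row: 2nd from right
- day7_base (a point): foot (hinge centre, level with the board's top) of tab 7 of the curved row: right end
- day1 (a joint): fold of tab 1 of the curved row, rad: 0 upright, 1.5 flat on the board. It folds only along the arc to the right (clockwise seen from above; a stop keeps it from folding left), takes about 1 N at its top edge and stays where it is left; starts at 0 to 0.25
- day2 (a joint): fold of tab 2 of the curved row, rad: 0 upright, 1.5 flat on the board; like tab 1. A shut gripper passing along the arc with its fingertips some 8 mm above the board's top folds the tabs to about 1.3 rad
- day3 (a joint): fold of tab 3 of the curved row, rad: 0 upright, 1.5 flat on the board; like tab 1
- day4 (a joint): fold of tab 4 of the curved row, rad: 0 upright, 1.5 flat on the board; like tab 1
- day5 (a joint): fold of tab 5 of the curved row, rad: 0 upright, 1.5 flat on the board; like tab 1
- day6 (a joint): fold of tab 6 of the curved row, rad: 0 upright, 1.5 flat on the board; like tab 1
- day7 (a joint): fold of tab 7 of the curved row, rad: 0 upright, 1.5 flat on the board; like tab 1
- goal1 (a joint): fold of tab 1 (from the left) of the straight row, rad: 0 upright, 1.5 flat; starts at 0 to 0.15; the tab is 22 mm tall, 20 mm wide, its foot at the board's x = -70, y = 50 mm
- goal2 (a joint): fold of tab 2 (from the left) of the straight row, rad: 0 upright, 1.5 flat; starts at 0 to 0.15; the tab is 22 mm tall, 20 mm wide, its foot at the board's x = -70, y = 0 mm
- goal3 (a joint): fold of tab 3 (from the left) of the straight row, rad: 0 upright, 1.5 flat; starts at 0 to 0.15; the tab is 22 mm tall, 20 mm wide, its foot at the board's x = -70, y = -50 mm
- tape_roll: roll of paper tape lying loose on the board, 50 mm across, 15 mm high; origin at the centre of its underside
- tape_roll_desk: another roll of paper tape lying on the desk at the left front, 50 mm across, 15 mm high; origin at the centre of its underside
- desk_mouse: low white computer mouse on the desk at the right, 114 x 58 x 22 mm; origin at the centre of its underside
- desk_stapler: small dark stapler on the desk at the right, 132 x 36 x 47 mm; origin at the centre of its underside
- memory_stick: small black memory stick on the desk at the right, 54 x 18 x 8 mm; origin at the centre of its underside

How it is judged (in metres and radians):
On the way, in this order (a step that is already met when the one before it is completed fails the run):
1. tab 1 of the curved row (left end) is folded down (value of joint day1 above 1.1 rad), for 0.05 s.
2. tab 2 of the curved row (2nd from left) is folded down (value of joint day2 above 1.1 rad), for 0.05 s.
3. tab 3 of the curved row (3rd from left) is folded down (value of joint day3 above 1.1 rad), for 0.05 s.
4. tab 4 of the curved row (middle, farthest from the robot) is folded down (value of joint day4 above 1.1 rad), for 0.05 s.
5. tab 5 of the curved row (3rd from right) is folded down (value of joint day5 above 1.1 rad), for 0.05 s.
6. tab 6 of the curved row (2nd from right) is folded down (value of joint day6 above 1.1 rad), for 0.05 s.
7. tab 7 of the curved row (right end) is folded down (value of joint day7 above 1.1 rad), for 0.05 s.
At the end, for the whole second after the job is handed in: all seven tabs of the curved row are folded by more than 1.1 rad, the three of the straight row by less than 0.4 rad; the board lies at rest within 20 mm of where it was, and so do the roll of tape on it and the four loose things on the desk (value of joint each of day1, day2, day3, day4, day5, day6, day7 above 1.1 rad and value of joint each of goal1, goal2, goal3 below 0.4 rad and distance of each of tracker, tape_roll, tape_roll_desk, desk_mouse, desk_stapler, memory_stick from where it was at the start of the episode below 0.02 m and angle between tracker's own z axis and vertical below 0.03 rad and linear speed of tracker below 0.01 m/s); the robot touches nothing.
It fails at once if a tab of the straight row is folded (0.4 rad) (value of joint any of goal1, goal2, goal3 above 0.4 rad).
It fails at once if the board is shoved more than 20 mm, lifted or tipped (distance of tracker from where it was at the start of the episode above 0.02 m or angle between tracker's own z axis and vertical above 0.06 rad or height (world z) of tracker above 0.008 m).
It fails at once if the robot presses on the board or its tabs with more than 20 N (contact force between any of the fingers, the arm and tracker above 20 N).
It fails at once if the tape roll on the board or another loose thing is moved more than 20 mm or picked up (distance of any of tape_roll, tape_roll_desk, desk_mouse, desk_stapler, memory_stick from where it was at the start of the episode above 0.02 m).
It also fails if it takes over 48 s, if anything falls off the work surface, if the arm or the gripper's body presses on something with over 40 N, if the wrist force passes 120 N, or if a joint passes its speed limit or range.

### The arm

A 6-joint arm with a two-finger parallel gripper is mounted at the origin on a cart in front of the work surface, level with it; the furniture and walls round the work are solid. World frame = base frame: x ahead of the robot, y to its left, z up, the work surface at z = 0. Lengths are in mm, angles in degrees, forces in N, time in s.
With the tool pointing down it reaches from about 350 to 850 mm from the base axis. Payload 8.1 kg.
Tool frame: the origin (TCP) lies on the centre line of the jaws, within the pads' length; the fingertips stand 11 mm ahead of it and the grasp point (between the pads) lies 8 mm behind it; z points along the fingers, y is the direction in which the jaws open and shut (so a half turn about z gives the same grasp; the last joint's range is limited). The gripper opens to 85 mm and grips with 20 to 120 N. Pads are 22 mm wide; open, the fingers measure 114 mm over their backs; the gripper's body (76 mm by 85 mm) begins 54 mm behind the grasp point. The pads swing forward as they close: fully open they stand 13 mm farther back than shut.
Start: joints at [-78.977, 7.471, 85.268, -0, 87.261, -4.893], TCP at [164.565, -576.996, 242.292] pointing down, gripper open.
Joint ranges: [-169.43, 169.43], [-51.17, 129.36], [1.28, 143.12], [-76.62, 256.62], [0, 156.53], [-152.29, 152.29]. Speed limits (degrees/s): [136.94, 136.94, 159.86, 180, 180, 180].

### API

Orientations are given as [roll, pitch, yaw] about the fixed x, y, z axes, in that order (R = Rz(yaw) Ry(pitch) Rx(roll)).
In Python, from bench import telemetry, viewer, r gives the robot as it stands.
- The arm moves only by the shell command python3 -m inch 'ROWS' [FORCE]. ROWS is JSON, a list of rows, each a list of 3 entries, a list of its own where there are three numbers: the shift along the tool's x, y, z in cm, then the turn, a rotation vector about the tool's x, y, z in rad, then the opening, from 0 (shut) to 1 (fully open). A call has 1 to 20 rows; each row is the pose to reach, as a shift and turn from the pose commanded when the call began, along the tool's axes at that moment; what a row does not reach only later rows make up. A row lasts 1/10 s, in which the tool goes at most 50 mm and 8.59 degrees, less where a joint would pass 70% of its speed; a pose out of reach is approached as far as the arm can. A call with a gripper value outside its range is refused whole. The fingers move at their own pace and stop on an object; FORCE is the grip in N (left out, the last holds). Time passes only in rows, so rows that repeat a pose let the fingers close. It gives the time, the measured TCP pose, the force and the opening at its end, in the units of the state.
- telemetry.sense(): the state, without advancing time (a new reading comes with each control period).
- viewer.snapshot(name): name is "scene" or "top" or "wrist"; returns the picture (384x512x3 uint8, red, green, blue); there is no depth.
- viewer.camera_model(name): a dict with "fx", "fy", "cx", "cy" (pixels), "cam_to_world" (4x4, takes a point from camera to world coordinates); the wrist camera has in their place "mount" (4x4, takes a point from camera to tool coordinates, whose origin is the TCP and whose axes are the flange's). Camera axes: x right, y down, z forward; pixel columns grow to the right and rows downward; lengths in mm; the calibration is good to about 2 mm. A picture is of the moment at which its call begins: read the wrist's pose just before it. camera_model takes no time and is no camera call.
- r.hand_in(): hands the job in, once; it reports no verdict.
The state is a dict: "time": time; "joint_pos": joint angles; "qd": joint speeds; "joint_efforts": joint torques, N m; "tool_pos": TCP position; "tcp_rot": TCP orientation; "ft_force": force on the tool from outside, world axes, zero at the start; "wrist_torque": the same for the moment, N m; "finger_gap": finger opening in mm.
Only numpy, scipy, OpenCV 4.12 (cv2) and the standard library are available. Lean on these libraries where they do the work, as an engineer would, in place of code of your own. Each camera call takes 0.05 s, during which the arm holds its last target.

## Working session

There is one attempt and no reset: what is moved stays moved. The work goes in short steps, Python scripts to look and compute and a shell command to move; the robot and the scene stay as the last step left them, time stands still between calls to the robot, and variables do not carry over. Pictures are saved under pics/ and viewed, and the job is handed in when it is done.

```bash
ls; mkdir -p pics; python3 - <<'E'
from bench import telemetry, viewer, r
import cv2,numpy as np
print(telemetry.sense())
for n in ["top","scene"]:
    im=viewer.snapshot(n); cv2.imwrite(f"pics/{n}0.png",cv2.resize(im[:,:,::-1],None,fx=1.5,fy=1.5,interpolation=cv2.INTER_CUBIC))
    cv2.imwrite(f"pics/{n}0raw.png",im[:,:,::-1])
    print(n,viewer.camera_model(n))
print(viewer.camera_model("wrist"))
E
```

```text
pics
{'time': 0.0, 'joint_pos': array([-7.89770032e+01,  7.51580317e+00,  8.53312322e+01, -6.30837877e-04,
        8.72619693e+01, -4.89321767e+00]), 'qd': array([-0.02986135,  0.00975287, -0.0238627 ,  0.03459695,  0.02424988,
        0.12570621]), 'joint_efforts': array([ 1.06488151e-03, -5.69399178e+01, -5.00550091e+01, -3.34838860e-04,
        1.45219118e-02, -1.20096999e-05]), 'tool_pos': array([ 164.44990277, -576.45430449,  241.21846041]), 'tcp_rot': array([-1.79891339e+02, -8.67022062e-03,  1.59162370e+01]), 'ft_force': array([0.11510612, 0.16664542, 0.50430957]), 'wrist_torque': array([-0.06266373, -0.02563084, -0.0214924 ]), 'finger_gap': 85.27045276420228}
top {'fx': 496.25718773973415, 'fy': 496.25718773973415, 'cx': 255.24828779687797, 'cy': 191.5321947623395, 'cam_to_world': array([[ 1.86936341e-03, -9.83631626e-01,  1.80181381e-01,
         2.23682370e+02],
       [-9.99949856e-01, -6.59991679e-05,  1.00140802e-02,
        -4.80223730e+01],
       [-9.83827418e-03, -1.80191066e-01, -9.83582426e-01,
         1.59189169e+03],
       [ 0.00000000e+00,  0.00000000e+00,  0.
[... 260 characters left out ...]
.32515652e-01, -8.24535506e-01,  4.57793120e-01,
        -6.40383779e+02],
       [-2.44881536e-03, -4.86167512e-01, -8.73862205e-01,
         1.24779409e+03],
       [ 0.00000000e+00,  0.00000000e+00,  0.00000000e+00,
         1.00000000e+00]])}
{'fx': 278.7927091108381, 'fy': 278.7927091108381, 'cx': 256.49498416213896, 'cy': 191.05013728081107, 'mount': array([[ 7.29311802e-04, -9.48391574e-01, -3.17100757e-01,
         8.11364943e+01],
       [ 9.99998863e-01,  2.73149021e-04,  1.48299470e-03,
         8.49491769e-01],
       [-1.31984392e-03, -3.17101478e-01,  9.48390695e-01,
        -1.32553997e+02],
       [ 0.00000000e+00,  0.00000000e+00,  0.00000000e+00,
         1.00000000e+00]])}
```

View pics/top0.png

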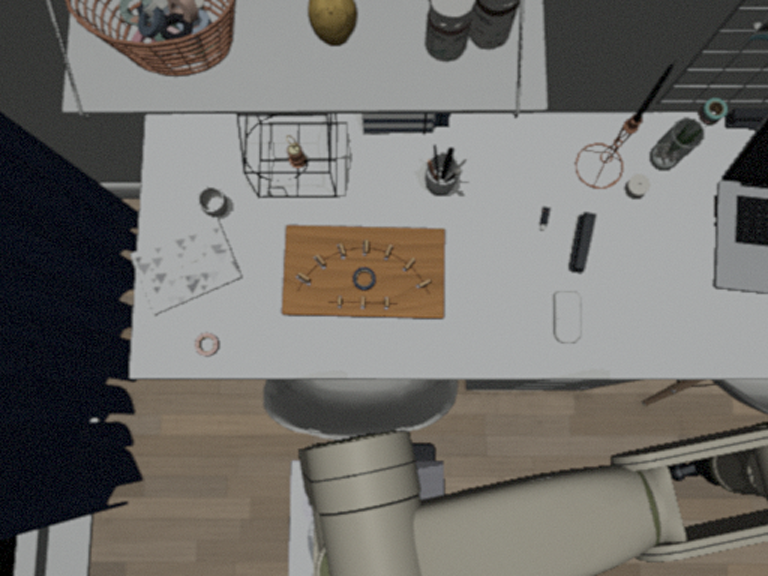

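View pics/scene0.png

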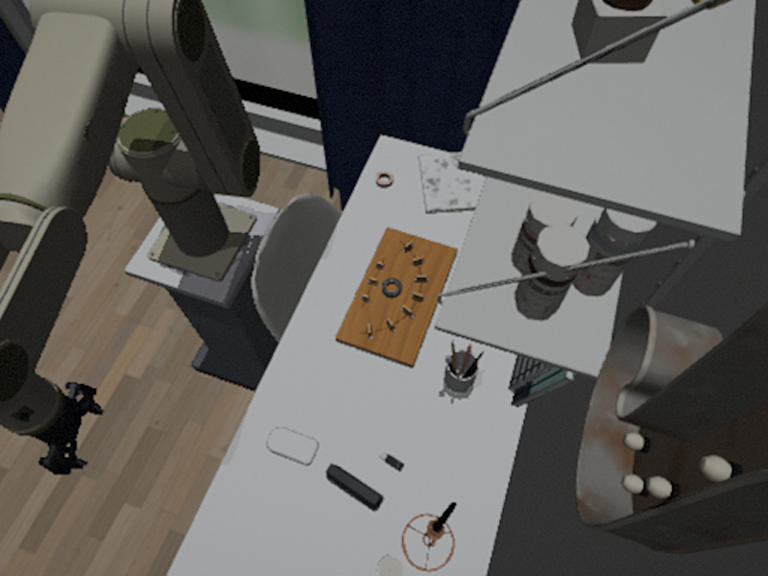

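The top view shows the board at (285–445, 226–318) in the enlarged picture, slightly rotated. The tape roll is at (364, 279), and the tabs run from (304, 278) over (366, 246) to (425, 284). There's a shelf over the desk's far edge. Next I'll fit the board pose.

```bash
cat > h.py <<'E'
import numpy as np, cv2
from bench import telemetry, viewer, r
from scipy.spatial.transform import Rotation as R
from scipy.optimize import least_squares
def ray(name,uv,z):
    m=viewer.camera_model(name);T=m["cam_to_world"]
    d=T[:3,:3]@np.array([(uv[0]-m["cx"])/m["fx"],(uv[1]-m["cy"])/m["fy"],1]);o=T[:3,3]
    return o+d*(z-o[2])/d[2]
def proj(name,P,T=None):
    m=viewer.camera_model(name)
    if T is None:T=m["cam_to_world"]
    p=(np.asarray(P)-T[:3,3])@T[:3,:3]
    return np.c_[m["fx"]*p[:,0]/p[:,2]+m["cx"],m["fy"]*p[:,1]/p[:,2]+m["cy"]]
def b2w(pose,P):
    x,y,a=pose;P=np.asarray(P,float);c,s=np.cos(a),np.sin(a)
    return np.c_[x+c*P[:,0]-s*P[:,1],y+s*P[:,0]+c*P[:,1],P[:,2]]
def boardmask(im):
    hsv=cv2.cvtColor(im,cv2.COLOR_RGB2HSV)
    return hsv
E
python3 - <<'E'
from h import *
im=cv2.imread("pics/top0raw.png");hsv=cv2.cvtColor(im,cv2.COLOR_BGR2HSV)
print(hsv[200,200],hsv[205,270],hsv[195,150])
m=((hsv[:,:,1]>110)).astype(np.uint8); roi=np.zeros_like(m);roi[140:225,180:305]=1;m*=roi
m=cv2.morphologyEx(m,cv2.MORPH_CLOSE,np.ones((15,15)))
c=max(cv2.findContours(m,cv2.RETR_EXTERNAL,cv2.CHAIN_APPROX_NONE)[0],key=cv2.contourArea)
print(cv2.boxPoints(cv2.minAreaRect(c)))
pts=np.array([ray("top",p,18)[:2] for p in c[:,0,:]],np.float32)
(rc,rs,ra)=cv2.minAreaRect(pts);print(rc,rs,ra)
# robust rect fit
def f(p):
    cc,ss=np.cos(p[2]),np.sin(p[2]);d=pts-p[:2];u=d@[cc,ss];v=d@[-ss,cc]
    return np.maximum(abs(u)-100-p[3],abs(v)-175-p[3])
s=least_squares(f,[rc[0],rc[1],0.,0],loss="soft_l1",f_scale=1);print(s.x,np.abs(s.fun).mean())
a=[60-20*i for i in range(7)]
pose=s.x[:3]
feet=[[-100+150*np.cos(np.radians(t)),150*np.sin(np.radians(t)),18] for t in a]
W=b2w(pose,feet);print(W.round(1))
G=b2w(pose,[[-70,50,18],[-70,0,18],[-70,-50,18]])
C=b2w(pose,[[100,175,18],[100,-175,18],[-100,-175,18],[-100,175,18]])
for n,sc in (("top",4),("scene",4)):
    im=cv2.imread(f"pics/{n}0raw.png");P=proj(n,np.r_[W,G,C])
    x0,y0=P.min(0).astype(int)-12;x1,y1=P.max(0).astype(int)+12
    I=cv2.resize(im[y0:y1,x0:x1],None,fx=sc,fy=sc,interpolation=cv2.INTER_CUBIC)
    for p in P: cv2.circle(I,tuple(((p+.5-[x0,y0])*sc).astype(int)),2,(0,0,255),-1)
    print(I.shape);cv2.imwrite(f"pics/ov_{n}.png",I)
E
```

```text
[ 15 133 142] [ 15 134 133] [120   1 171]
[[188.58162 208.99026]
 [189.95134 150.09189]
 [296.19623 152.56271]
 [294.82648 211.46109]]
(548.5388793945312, 9.877471923828125) (342.4811706542969, 194.66204833984375) 88.63255310058594
[ 5.48339475e+02  9.71362501e+00 -2.35846652e-02 -4.58062981e+00] 0.8165169936233533
[[ 526.4  140.2   18. ]
 [ 565.5  105.8   18. ]
 [ 590.5   60.    18. ]
 [ 598.3    8.5   18. ]
 [ 588.1  -42.5   18. ]
 [ 561.   -87.    18. ]
 [ 520.3 -119.6   18. ]]
(348, 536, 3)
(468, 428, 3)
```

View pics/ov_top.png

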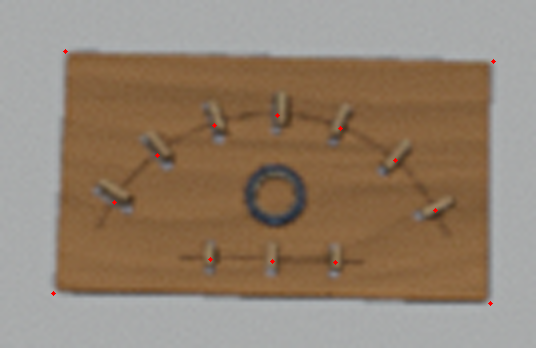

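View pics/ov_scene.png

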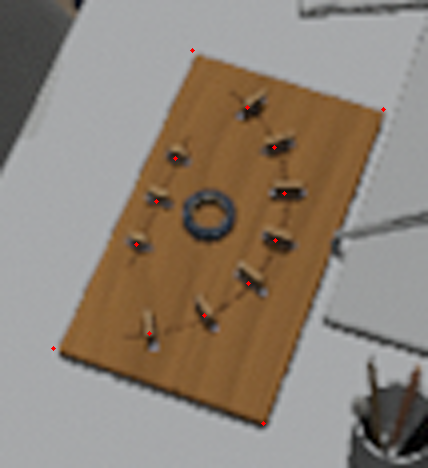

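Overlay agrees with the feet and corners to within a few mm. Next I'll shut the gripper and move over the board, with the wrist camera on the robot's side, for a closer look.

```bash
python3 -m inch '[[[2.56,-2.32,0],[0,0,-0.145],0],[[5.1,-4.6,0],[0,0,-0.29],0],[[7.7,-7,0],[0,0,-0.435],0],[[10.2,-9.3,0],[0,0,-0.58],0],[[12.8,-11.6,0],[0,0,-0.725],0],[[15.4,-13.9,0],[0,0,-0.87],0],[[17.9,-16.2,0],[0,0,-1.015],0],[[20.5,-18.6,0],[0,0,-1.16],0],[[23,-20.9,-0.2],[0,0,-1.305],0],[[25.6,-23.2,-0.4],[0,0,-1.45],0],[[28.2,-25.5,-0.6],[0,0,-1.595],0],[[30.7,-27.8,-0.8],[0,0,-1.74],0],[[33.3,-30.2,-0.9],[0,0,-1.885],0],[[35.8,-32.5,-0.9],[0,0,-2.03],0],[[38.4,-34.8,-0.9],[0,0,-2.175],0],[[41,-37.1,-0.9],[0,0,-2.32],0],[[43.5,-39.4,-0.9],[0,0,-2.465],0],[[46.1,-41.8,-0.9],[0,0,-2.61],0],[[48.6,-44.1,-0.9],[0,0,-2.755],0],[[51.2,-46.4,-0.9],[0,0,-2.866],0]]' 30
python3 -m inch '[[[0,0,0],[0,0,0],0],[[0,0,0],[0,0,0],0],[[0,0,0],[0,0,0],0]]'
python3 - <<'E'
from h import *
s=telemetry.sense();im=viewer.snapshot("wrist");print(s)
np.save("w1.npy",np.r_[s["tool_pos"],s["tcp_rot"]])
cv2.imwrite("pics/w1raw.png",im[:,:,::-1]);cv2.imwrite("pics/w1.png",cv2.resize(im[:,:,::-1],None,fx=1.5,fy=1.5))
E
```

```text
time: 2.1
tool_pos: [530.0, 11.0, 250.9]
tcp_rot: [-180.0, -0.0, -179.5]
ft_force: [0.3, -0.8, 0.2]
finger_gap: 0.1
time: 2.4
tool_pos: [529.2, 9.1, 250.9]
tcp_rot: [-180.0, -0.1, -180.0]
ft_force: [-0.4, -0.3, 0.1]
finger_gap: -0.3
{'time': 2.4, 'joint_pos': array([-4.55544850e+00, -3.67664976e+00,  9.57614838e+01, -2.30740205e-02,
        8.79659884e+01, -9.46037713e+01]), 'qd': array([-0.70496701, -0.49654679,  0.06246974,  0.08936584,  0.0969132 ,
       -0.15716214]), 'joint_efforts': array([ 7.60087073e-01, -4.64404893e+01, -5.03000522e+01,  6.49863482e-02,
       -1.47049193e-02, -6.26364606e-03]), 'tool_pos': array([529.20109816,   9.05503332, 250.94903127]), 'tcp_rot': array([-1.79981095e+02, -5.25093994e-02, -1.79950857e+02]), 'ft_force': array([-0.43732791, -0.26795434,  0.11972808]), 'wrist_torque': array([-0.02723139, -0.00824651, -0.01591498]), 'finger_gap': -0.28228334806976196}
```

View pics/w1.png

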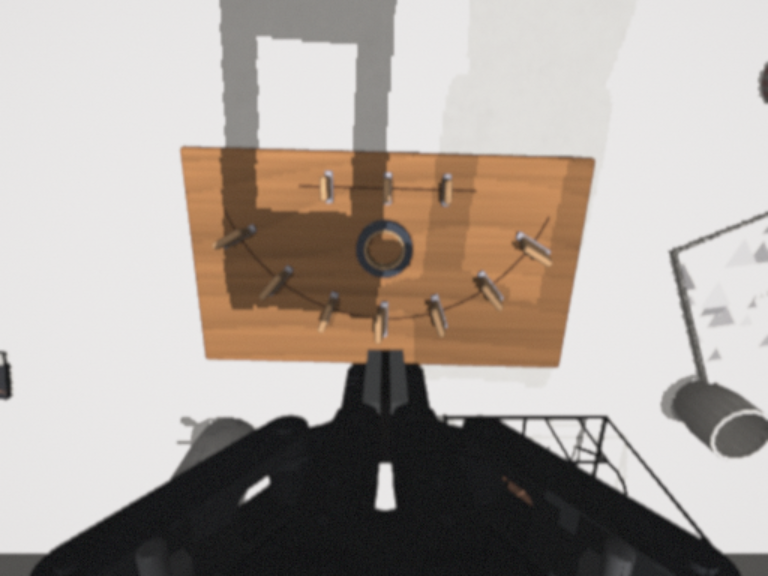

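Wrist view: the board's corners are at about (181,147), (594,158), (560,366) and (205,358), with day1 at (533,248) on the right of the picture and the tape at (384,249). I'll refine the pose from all three views.

```bash
python3 - <<'E'
from h import *
w=np.load("w1.npy");m=viewer.camera_model("wrist")
T=np.eye(4);T[:3,:3]=R.from_euler("xyz",w[3:],degrees=True).as_matrix();T[:3,3]=w[:3];T=T@m["mount"]
im=cv2.imread("pics/w1raw.png");hsv=cv2.cvtColor(im,cv2.COLOR_BGR2HSV)
mk=(hsv[:,:,1]>90).astype(np.uint8);roi=np.zeros_like(mk);roi[85:260,100:420]=1
mk=cv2.morphologyEx(mk*roi,cv2.MORPH_CLOSE,np.ones((9,9)))
c=max(cv2.findContours(mk,cv2.RETR_EXTERNAL,cv2.CHAIN_APPROX_NONE)[0],key=cv2.contourArea)[:,0,:].astype(float)
c=c[~((abs(c[:,0]-256)<35)&(c[:,1]>215))]
def back(uv,z):
    d=np.c_[(uv[:,0]-m["cx"])/m["fx"],(uv[:,1]-m["cy"])/m["fy"],np.ones(len(uv))]@T[:3,:3].T
    return T[:3,3]+d*((z-T[2,3])/d[:,2])[:,None]
pts=back(c,18)[:,:2]
def f(p):
    cc,ss=np.cos(p[2]),np.sin(p[2]);d=pts-p[:2];u=d@[cc,ss];v=d@[-ss,cc]
    return np.maximum(abs(u)-100-p[3],abs(v)-175-p[3])
s=least_squares(f,[548,10,0.,0],loss="soft_l1",f_scale=1);print(s.x,np.abs(s.fun).mean())
pose=s.x[:3]
A=np.radians([60-20*i for i in range(7)])
B=np.c_[-100+150*np.cos(A),150*np.sin(A),18+0*A]
W=b2w(pose,B);print(W.round(1))
G=b2w(pose,[[-70,50,18],[-70,0,18],[-70,-50,18]])
C=b2w(pose,[[100,175,18],[100,-175,18],[-100,-175,18],[-100,175,18]])
t=np.radians(np.arange(75,-76,-3));L=b2w(pose,np.c_[-100+150*np.cos(t),150*np.sin(t),18+0*t])
P=proj("wrist",np.r_[W,G,C,L],T);x0,y0,sc=110,85,2.4
I=cv2.resize(im[85:260,110:420],None,fx=sc,fy=sc,interpolation=cv2.INTER_CUBIC)
for p in P: cv2.circle(I,tuple(((p+.5-[x0,y0])*sc).astype(int)),1,(0,0,255),-1)
cv2.imwrite("pics/ovw.png",I)
print("tape",back(np.array([[384/1.5,249/1.5]]),25))
E
```

```text
[ 5.49371945e+02  7.56355035e+00 -2.48210636e-02 -3.09762914e+00] 0.3728980606001181
[[ 527.6  138.    18. ]
 [ 566.7  103.6   18. ]
 [ 591.6   57.8   18. ]
 [ 599.4    6.3   18. ]
 [ 589.   -44.7   18. ]
 [ 561.9  -89.2   18. ]
 [ 521.2 -121.7   18. ]]
tape [[532.54169463   7.00937076  25.        ]]
```

View pics/ovw.png

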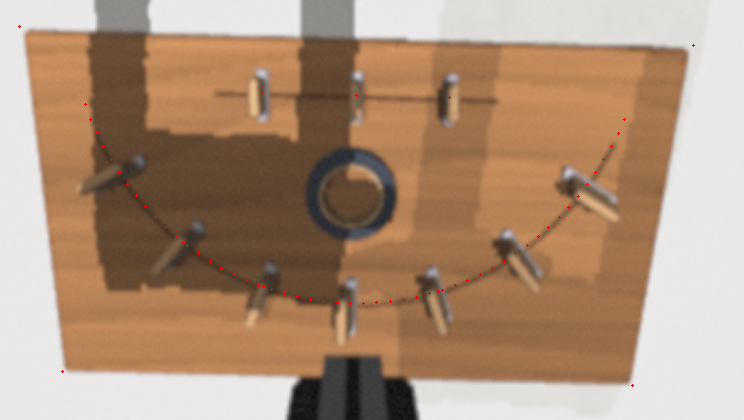

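The wrist fit lines up with the arc line and corners. The board is at (549.4, 7.6), yaw −1.4°, so the arc centre is about (449.3, 10.2). Now I'll move above the approach point, 72° on the arc and before tab 1, with the fingers turned radial.

```bash
python3 -m inch '[[[0.5,2.5,0],[0,0,-0.14],0],[[1,5,0],[0,0,-0.28],0],[[1.5,7.5,0],[0,0,-0.42],0],[[2,10,-0],[0,0,-0.56],0],[[2.5,12,0],[0,0,-0.7],0],[[3,14,2],[0,0,-0.84],0],[[3,14.25,5],[0,0,-0.98],0],[[3,14.25,9],[0,0,-1.12],0],[[3,14.25,13],[0,0,-1.232],0],[[3,14.25,15],[0,0,-1.232],0],[[3,14.25,16],[0,0,-1.232],0],[[3,14.25,16],[0,0,-1.232],0],[[3,14.25,16],[0,0,-1.232],0]]'
python3 - <<'E'
from h import *
s=telemetry.sense();im=viewer.snapshot("wrist");print(s["tool_pos"],s["tcp_rot"],s["joint_pos"],s["ft_force"])
I=cv2.resize(im[:,:,::-1],None,fx=1.5,fy=1.5)
m=viewer.camera_model("wrist")
T=np.eye(4);T[:3,:3]=R.from_euler("xyz",s["tcp_rot"],degrees=True).as_matrix();T[:3,3]=s["tool_pos"];T=T@m["mount"]
t=np.radians(np.arange(78,30,-3));L=b2w([549.4,7.6,-.0248],np.c_[-100+150*np.cos(t),150*np.sin(t),18+0*t])
for p in proj("wrist",L,T): cv2.circle(I,tuple(((p+.5)*1.5).astype(int)),1,(0,0,255),-1)
cv2.imwrite("pics/w2.png",I)
E
```

```text
time: 3.75
tool_pos: [500.4, 151.8, 92.8]
tcp_rot: [-179.9, 0.1, -109.4]
ft_force: [-0.1, -0.5, 0.8]
finger_gap: 0.3
[500.36764231 151.78115142  92.76793286] [-1.79902006e+02  5.49643991e-02 -1.09357325e+02] [ 1.12570353e+01  2.69336703e+00  1.06513091e+02 -2.75613654e-03
  7.06812158e+01 -1.49384684e+02] [-0.05378926 -0.47098354  0.77272465]
```

View pics/w2.png

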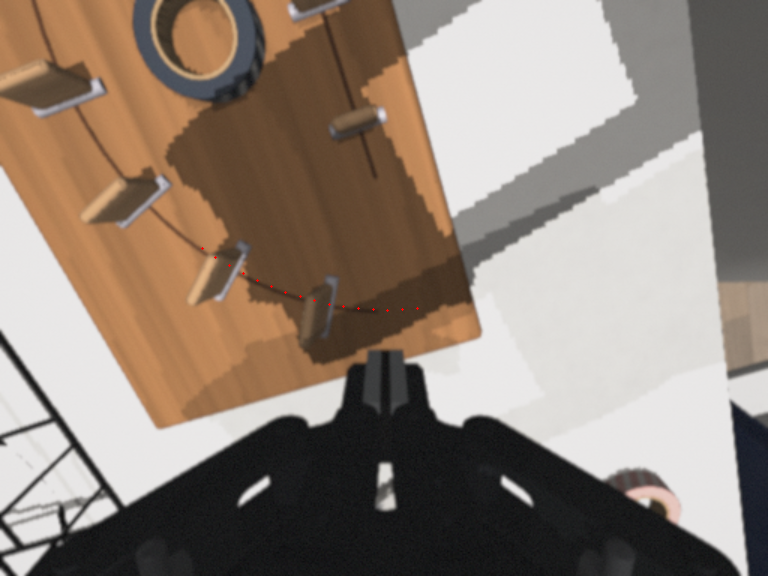

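The red line sits on the dark arc line just before tab 1, and tabs 1–4 look clear, so the alignment is good. Descending to tip height.

```bash
python3 -m inch '[[[0,0,1.5],[0,0,0],0],[[0,0,3],[0,0,0],0],[[0,0,4.3],[0,0,0],0],[[0,0,5.1],[0,0,0],0],[[0,0,5.5],[0,0,0],0],[[0,0,5.5],[0,0,0],0],[[0,0,5.5],[0,0,0],0]]'
python3 - <<'E'
from h import *
for i in range(4):
    s=telemetry.sense();print(s["tool_pos"],s["ft_force"],s["joint_pos"][5],s["qd"].round(2))
im=viewer.snapshot("wrist")
cv2.imwrite("pics/w3.png",cv2.resize(im[:,:,::-1],None,fx=1.5,fy=1.5))
s=telemetry.sense();print(s["tool_pos"],s["ft_force"])
E
```

```text
time: 4.5
tool_pos: [499.6, 152.1, 36.5]
tcp_rot: [-180.0, 0.0, -109.3]
ft_force: [-0.0, -0.5, 0.4]
finger_gap: 0.1
[499.64061299 152.11826189  36.52593261] [-0.02420059 -0.53391743  0.4209192 ] -149.40838079615514 [-0.02 -0.51 -0.39  0.05  0.08  0.07]
[499.64061299 152.11826189  36.52593261] [-0.02420059 -0.53391743  0.4209192 ] -149.40838079615514 [-0.02 -0.51 -0.39  0.05  0.08  0.07]
[499.64061299 152.11826189  36.52593261] [-0.02420059 -0.53391743  0.4209192 ] -149.40838079615514 [-0.02 -0.51 -0.39  0.05  0.08  0.07]
[499.64061299 152.11826189  36.52593261] [-0.02420059 -0.53391743  0.4209192 ] -149.40838079615514 [-0.02 -0.51 -0.39  0.05  0.08  0.07]
[499.86860474 152.18791799  36.82804714] [ 0.43080741 -0.87342354 -0.08926854]
```

View pics/w3.png

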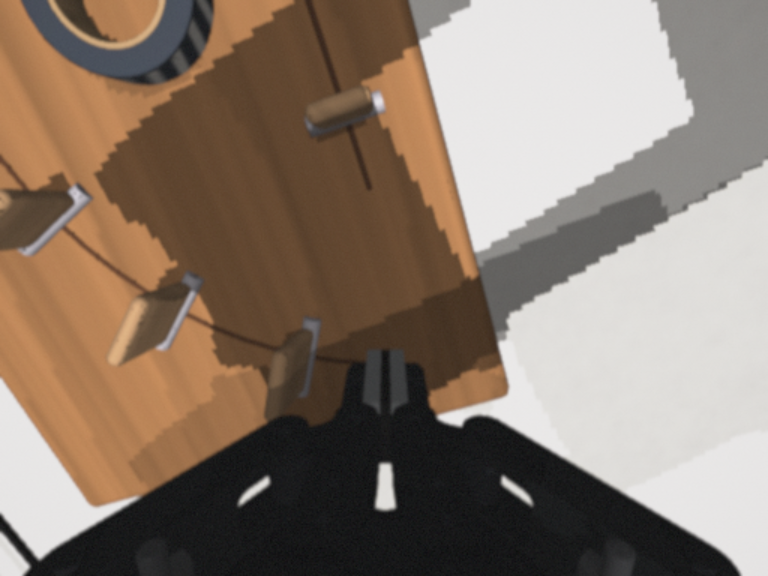

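Tip is 7.7 mm above the board, next to tab 1, and the wrist reads no force. Sweeping the first 25° covers tab 1.

```bash
python3 -m inch '[[[0.014,-0.654,0],[0,0,0.0436],0],[[0.057,-1.307,0],[0,0,0.0873],0],[[0.128,-1.958,0],[0,0,0.1309],0],[[0.228,-2.605,0],[0,0,0.1745],0],[[0.356,-3.247,0],[0,0,0.2182],0],[[0.511,-3.882,0],[0,0,0.2618],0],[[0.694,-4.511,0],[0,0,0.3054],0],[[0.905,-5.13,0],[0,0,0.3491],0],[[1.142,-5.74,0],[0,0,0.3927],0],[[1.405,-6.339,0],[0,0,0.4363],0]]'
python3 - <<'E'
from h import *
s=telemetry.sense();im=viewer.snapshot("wrist");print(s["tool_pos"],s["tcp_rot"],s["ft_force"],np.hypot(s["tool_pos"][0]-449.3,s["tool_pos"][1]-10.2))
cv2.imwrite("pics/w4.png",cv2.resize(im[:,:,::-1],None,fx=1.5,fy=1.5))
E
```

```text
time: 5.55
tool_pos: [555.4, 117.9, 37.2]
tcp_rot: [-180.0, 0.1, -134.4]
ft_force: [0.4, 0.3, 0.2]
finger_gap: -0.4
[555.41748923 117.86013495  37.18056363] [-1.79953748e+02  6.69981736e-02 -1.34383220e+02] [0.44779784 0.34556422 0.16787421] 151.1675433991793
```

View pics/w4.png

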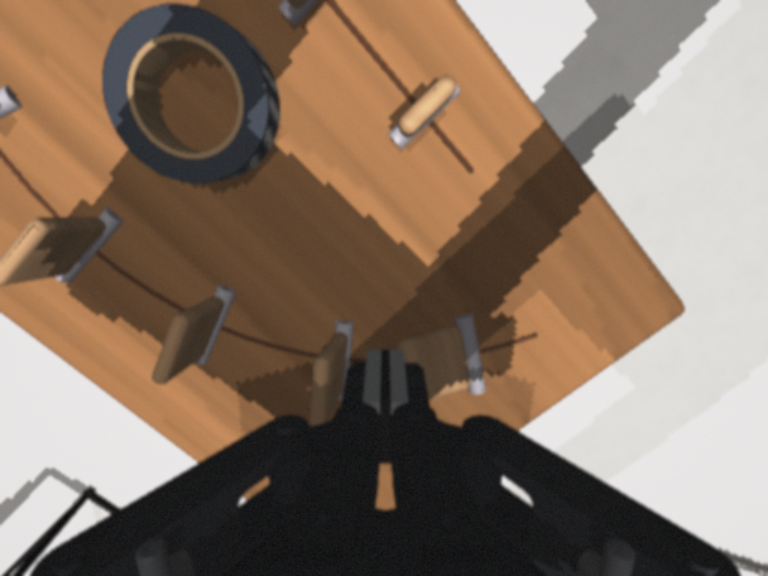

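Tab 1 lies down: its hinge is at (470,350) and the plate extends left of it. The fingers are on the line in front of tab 2. The next 50° covers tabs 2 and 3, up to tab 4.

```bash
python3 -m inch '[[[0.014,-0.654,0],[0,0,0.0436],0],[[0.057,-1.307,0],[0,0,0.0873],0],[[0.128,-1.958,0],[0,0,0.1309],0],[[0.228,-2.605,0],[0,0,0.1745],0],[[0.356,-3.247,0],[0,0,0.2182],0],[[0.511,-3.882,0],[0,0,0.2618],0],[[0.694,-4.511,0],[0,0,0.3054],0],[[0.905,-5.13,0],[0,0,0.3491],0],[[1.142,-5.74,0],[0,0,0.3927],0],[[1.405,-6.339,0],[0,0,0.4363],0],[[1.695,-6.926,0],[0,0,0.48],0],[[2.01,-7.5,0],[0,0,0.5236],0],[[2.349,-8.059,0],[0,0,0.5672],0],[[2.713,-8.604,0],[0,0,0.6109],0],[[3.1,-9.131,0],[0,0,0.6545],0],[[3.509,-9.642,0],[0,0,0.6981],0]]'
python3 - <<'E'
from h import *
s=telemetry.sense();im=viewer.snapshot("wrist");print(s["tool_pos"],s["tcp_rot"],s["ft_force"],np.hypot(s["tool_pos"][0]-449.3,s["tool_pos"][1]-10.2))
I=cv2.resize(im[:,:,::-1],None,fx=1.5,fy=1.5)
m=viewer.camera_model("wrist")
T=np.eye(4);T[:3,:3]=R.from_euler("xyz",s["tcp_rot"],degrees=True).as_matrix();T[:3,3]=s["tool_pos"];T=T@m["mount"]
t=np.radians(np.arange(78,-80,-2));L=b2w([549.4,7.6,-.0248],np.c_[-100+150*np.cos(t),150*np.sin(t),18+0*t])
for p in proj("wrist",L,T): cv2.circle(I,tuple(((p+.5)*1.5).astype(int)),1,(0,0,255),-1)
cv2.imwrite("pics/w5.png",I)
E
```

```text
time: 7.2
tool_pos: [599.6, 25.4, 37.0]
tcp_rot: [180.0, 0.1, -174.3]
ft_force: [-0.4, 0.4, -0.0]
finger_gap: 0.2
[599.58326246  25.39244076  37.02255083] [ 1.79999176e+02  6.49681374e-02 -1.74325565e+02] [-0.36140679  0.36695039 -0.01402115] 151.0492278433861
```

View pics/w5.png

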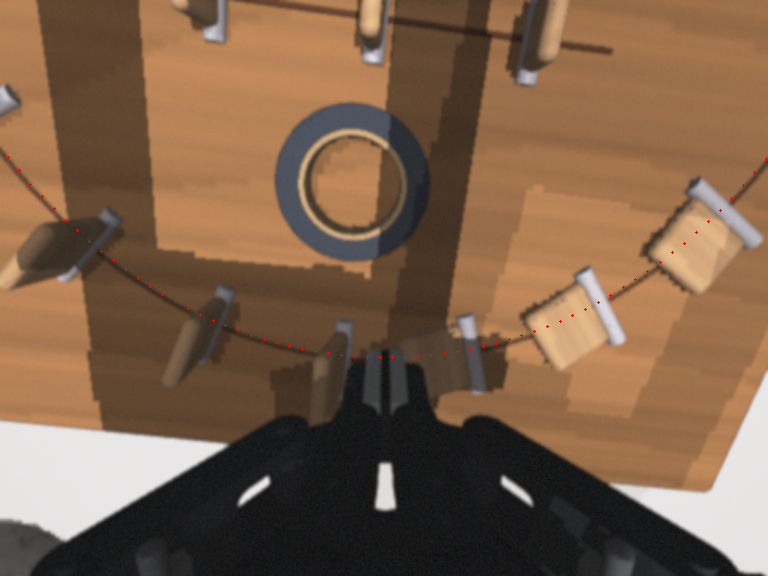

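Tabs 1–3 lie down, at about (700,245), (570,325) and (440,355). The red line still matches the arc, so the board hasn't moved. Running the same 40° again for tabs 4 and 5.

```bash
python3 -m inch '[[[0.014,-0.654,0],[0,0,0.0436],0],[[0.057,-1.307,0],[0,0,0.0873],0],[[0.128,-1.958,0],[0,0,0.1309],0],[[0.228,-2.605,0],[0,0,0.1745],0],[[0.356,-3.247,0],[0,0,0.2182],0],[[0.511,-3.882,0],[0,0,0.2618],0],[[0.694,-4.511,0],[0,0,0.3054],0],[[0.905,-5.13,0],[0,0,0.3491],0],[[1.142,-5.74,0],[0,0,0.3927],0],[[1.405,-6.339,0],[0,0,0.4363],0],[[1.695,-6.926,0],[0,0,0.48],0],[[2.01,-7.5,0],[0,0,0.5236],0],[[2.349,-8.059,0],[0,0,0.5672],0],[[2.713,-8.604,0],[0,0,0.6109],0],[[3.1,-9.131,0],[0,0,0.6545],0],[[3.509,-9.642,0],[0,0,0.6981],0]]'
python3 - <<'E'
from h import *
s=telemetry.sense();im=viewer.snapshot("wrist");print(s["tool_pos"],s["tcp_rot"],s["ft_force"],np.hypot(s["tool_pos"][0]-449.3,s["tool_pos"][1]-10.2))
I=cv2.resize(im[:,:,::-1],None,fx=1.5,fy=1.5)
m=viewer.camera_model("wrist")
T=np.eye(4);T[:3,:3]=R.from_euler("xyz",s["tcp_rot"],degrees=True).as_matrix();T[:3,3]=s["tool_pos"];T=T@m["mount"]
t=np.radians(np.arange(78,-80,-2));L=b2w([549.4,7.6,-.0248],np.c_[-100+150*np.cos(t),150*np.sin(t),18+0*t])
for p in proj("wrist",L,T): cv2.circle(I,tuple(((p+.5)*1.5).astype(int)),1,(0,0,255),-1)
cv2.imwrite("pics/w6.png",I)
E
```

```text
time: 8.85
tool_pos: [574.1, -74.0, 36.9]
tcp_rot: [180.0, 0.1, 145.7]
ft_force: [0.2, -0.3, 0.5]
finger_gap: 0.0
[574.13542179 -73.98707385  36.94842776] [1.79966525e+02 5.56405439e-02 1.45717319e+02] [ 0.19991044 -0.32600836  0.49857558] 150.57006985353217
```

View pics/w6.png

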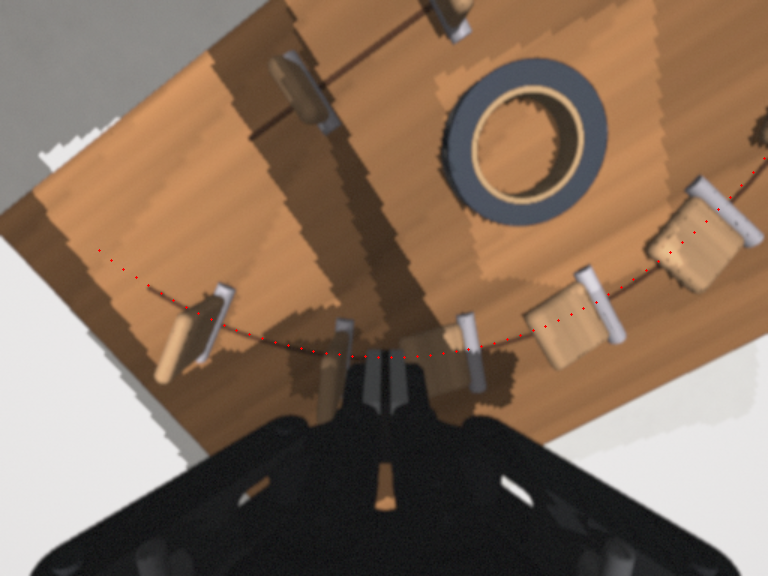

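Tabs 3–5 lie down behind the fingers. Tabs 6 and 7 stand ahead, at (340,365) and (205,335). The last 47.5° covers both.

```bash
python3 -m inch '[[[0.014,-0.654,0],[0,0,0.0436],0],[[0.057,-1.307,0],[0,0,0.0873],0],[[0.128,-1.958,0],[0,0,0.1309],0],[[0.228,-2.605,0],[0,0,0.1745],0],[[0.356,-3.247,0],[0,0,0.2182],0],[[0.511,-3.882,0],[0,0,0.2618],0],[[0.694,-4.511,0],[0,0,0.3054],0],[[0.905,-5.13,0],[0,0,0.3491],0],[[1.142,-5.74,0],[0,0,0.3927],0],[[1.405,-6.339,0],[0,0,0.4363],0],[[1.695,-6.926,0],[0,0,0.48],0],[[2.01,-7.5,0],[0,0,0.5236],0],[[2.349,-8.059,0],[0,0,0.5672],0],[[2.713,-8.604,0],[0,0,0.6109],0],[[3.1,-9.131,0],[0,0,0.6545],0],[[3.509,-9.642,0],[0,0,0.6981],0],[[3.941,-10.134,0],[0,0,0.7418],0],[[4.393,-10.607,0],[0,0,0.7854],0],[[4.866,-11.059,0],[0,0,0.829],0],[[4.866,-11.059,0],[0,0,0.829],0]]'
python3 -m inch '[[[0,0,-1],[0,0,0],0],[[0,0,-3],[0,0,0],0],[[0,0,-6],[0,0,0],0],[[0,0,-10],[0,0,0],0],[[0,0,-14],[0,0,0],0],[[0,0,-18],[0,0,0],0],[[0,0,-20],[0,0,0],0],[[0,0,-20],[0,0,0],0],[[0,0,-20],[0,0,0],0]]'
python3 - <<'E'
from h import *
s=telemetry.sense();im=viewer.snapshot("wrist");print(s["tool_pos"],s["tcp_rot"],s["ft_force"])
I=cv2.resize(im[:,:,::-1],None,fx=1.5,fy=1.5)
m=viewer.camera_model("wrist")
T=np.eye(4);T[:3,:3]=R.from_euler("xyz",s["tcp_rot"],degrees=True).as_matrix();T[:3,3]=s["tool_pos"];T=T@m["mount"]
t=np.radians(np.arange(78,-80,-2));L=b2w([549.4,7.6,-.0248],np.c_[-100+150*np.cos(t),150*np.sin(t),18+0*t])
for p in proj("wrist",L,T): cv2.circle(I,tuple(((p+.5)*1.5).astype(int)),1,(0,0,255),-1)
cv2.imwrite("pics/w7.png",I)
E
```

```text
time: 10.9
tool_pos: [471.0, -137.8, 36.5]
tcp_rot: [180.0, 0.0, 98.3]
ft_force: [-0.1, 0.6, -0.5]
finger_gap: -0.0
time: 11.8
tool_pos: [471.8, -137.9, 237.1]
tcp_rot: [179.9, 0.0, 98.3]
ft_force: [-0.1, -0.0, -0.3]
finger_gap: 0.0
[ 471.78789902 -137.94806375  237.14059256] [1.79915024e+02 4.74643857e-02 9.83055132e+01] [-0.0774262  -0.01612226 -0.31626023]
```

View pics/w7.png

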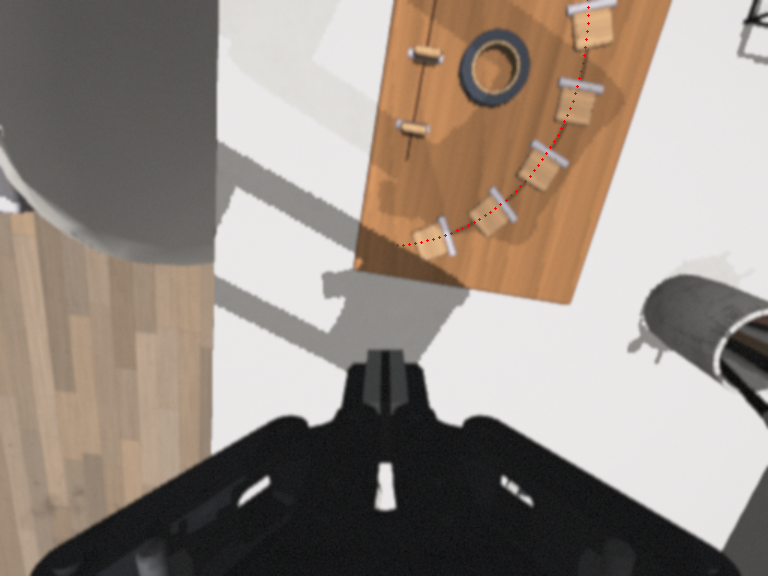

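```bash
python3 - <<'E'
from h import *
C=b2w([549.4,7.6,-.0248],[[x,y,18] for x in(-100,100) for y in(-175,175)])
for n in("scene","top"):
    im=viewer.snapshot(n)[:,:,::-1]
    P=proj(n,C);x0,y0=P.min(0).astype(int)-12;x1,y1=P.max(0).astype(int)+12
    before=cv2.imread(f"pics/{n}0raw.png")
    I=np.hstack([before[y0:y1,x0:x1],im[y0:y1,x0:x1]])
    cv2.imwrite(f"pics/end_{n}.png",cv2.resize(I,None,fx=3,fy=3,interpolation=cv2.INTER_CUBIC))
    # loose things
    d=cv2.absdiff(before,im).max(2);cv2.imwrite(f"pics/full_{n}.png",cv2.resize(im,None,fx=1.5,fy=1.5))
E
```

```text
(no output)
```

View pics/end_scene.png

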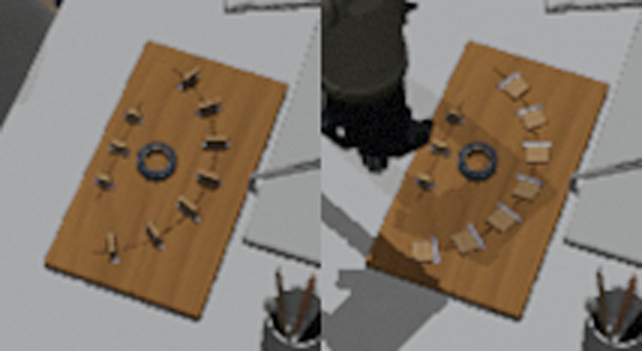

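View pics/full_scene.png

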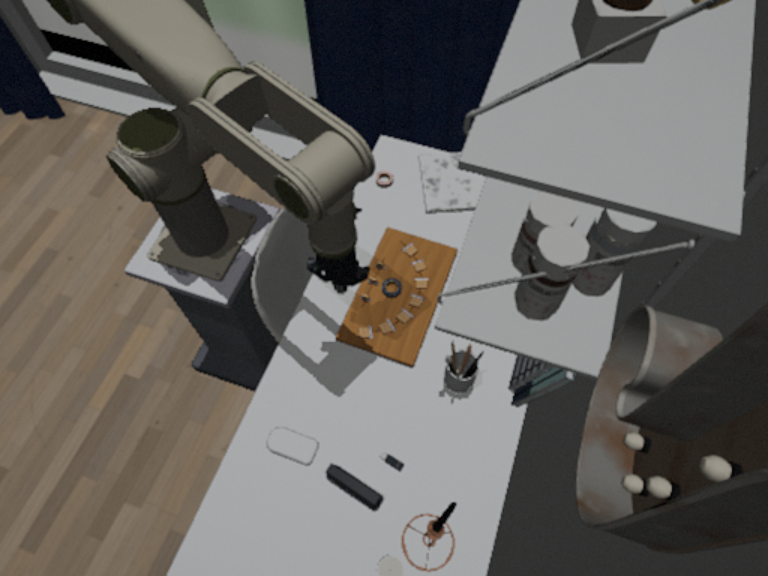

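View pics/full_top.png

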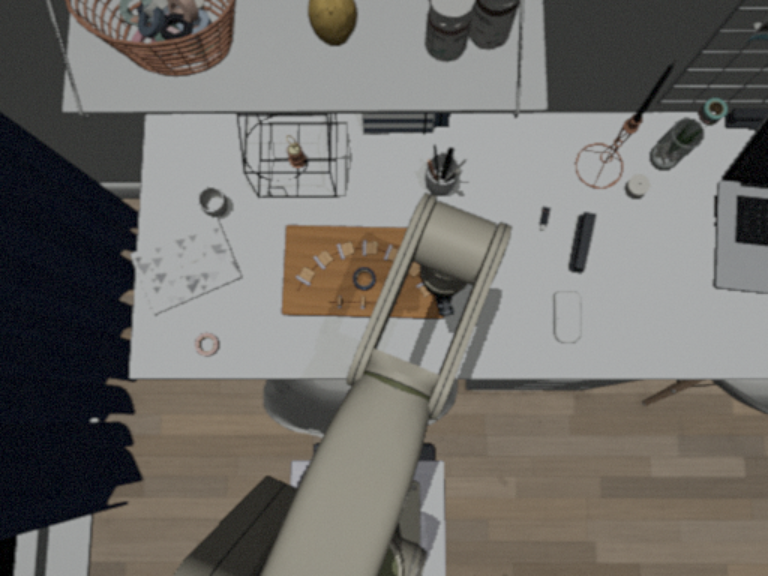

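The before/after scene crop shows all seven tabs lying to the right, the three straight-row tabs still up, and the tape and board where they were. The mouse, stapler, memory stick and desk tape are at the same pixels as before. Handing in.

```bash
python3 - <<'E'
from bench import telemetry, viewer, r
print(r.hand_in()); print(telemetry.sense()["time"])
E
```

```text
the job is handed in; nothing more can be done
None
the job is handed in; nothing more can be done
```

All seven tabs of the curved row are folded down to the right, and I handed the job in at about 12 s of the 48 s allowed. No verdict comes back, so this rests on my own checks.

- **How:** I located the board from the top and wrist cameras. Then I ran the shut fingertips along the 150 mm arc from left to right, about 8 mm above the board and at roughly 65 mm/s, turning the fingers with the arc. At the end I lifted them 200 mm straight up.
- **Tabs:** the last scene and wrist pictures show all seven curved-row tabs lying down and the three straight-row tabs upright. I didn't measure the fold angles. I judged them from the pictures and the fingertip height, which should give about 1.3 rad.
- **Board and other things:** compared with the first pictures, the board, the tape on it and the four loose things on the desk show no visible shift. The arc line drawn from the first board position still matched in the last wrist picture.
- **Forces:** the wrist force stayed within 1 N in the readings between sweeps. I took none during the sweeps themselves, so I don't know the peak force on the tabs.
- **Disagreement between cameras:** the top and wrist cameras gave board positions about 2 mm apart, which is within their calibration. I used the wrist one. No check failed.

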